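Power up the board tester and run its test

TASK

Start the circuit board tester, pushing only, with the closed fingertips: first switch on the power strip by pressing the raised half of its rocker fully down, then switch on the tester by pressing the raised half of its rocker fully down. With both on, press the tester's large round button fully down, keep it there for about a second and let it come up again, then take the hand clear. Do not press the small square key, lift or shove the strip, or disturb the other things on the bench.

Things in the scene. Friction and masses are not known exactly. Their poses are not given: they have to be found in the camera images.
- strip: White power strip, 290 x 64 x 44 mm (x, y, z), loose on the bench, about 0.9 kg. Origin: centre of its underside; x along its length, z up. Its only switch, a black rocker, is on its top 100 mm from the centre towards -x (the end nearer the robot). Flat sockets along the rest of the top; a grey square plug 36 mm wide stands 29 mm above the top at the other end.
- master (a joint): The strip's rocker: a shallow V, each half 24 mm long (strip's x), 34 mm wide, pivot 7.5 mm above the strip's top. -0.25 to -0.2 rad is off: its -x half stands up at 0.5 rad, outer end 65 mm above the bench, the other half is level. +0.25 is on: the -x half is level, its top 54 mm above the bench. Stays where left; about 3 N on the raised outer end turns it.
- master_press (a point): Point on top of the strip rocker's -x half (the half to be pressed down), 17 mm from the pivot; moves with the rocker. x along the strip.
- tester: Light grey flat-topped board tester, 200 x 240 x 60 mm (x, y, z), fixed. Origin: centre of its underside; -x faces the robot. Three black controls on top at x = -55 mm: the rocker at y = +75 mm (the robot's left), then the round button and the square key, in either order, at y = 0 and -75 mm. Behind them a circuit board in a holder, 13 mm high, and a flat display.
- power (a joint): The tester's rocker: a shallow V, each half 24 mm long (tester's x), 24 mm wide, pivot 7.5 mm above the tester's top. -0.25 to -0.2 rad is off: its +x half (away from the robot) stands up at 0.5 rad, outer end 81 mm above the bench. +0.25 is on: the +x half is level, its top 70 mm above the bench. Stays where left; about 3 N on the raised outer end turns it.
- power_press (a point): Point on top of the tester rocker's +x half (the half to be pressed down), 17 mm from the pivot; moves with the rocker. x along the tester's x.
- round (a joint): Travel of the large round spring button in m: 0 up, 0.008 fully down. Vertical, springs back; 1 N to start, 5 N to hold fully down.
- round_top (a point): Centre of the top face of the large round button (34 mm diameter, black, on a 44 mm grey collar): 18 mm above the tester's top, 78 mm above the bench when up; moves with the button.
- square (a joint): Travel of the small square spring key in m: 0 up, 0.008 fully down. Not to be pressed; 0.6 N starts it.
- square_top (a point): Centre of the top face of the small square key (18 x 18 mm, black, on a 28 mm grey collar), 78 mm above the bench when up.
- spool: Bystander: grey spool of solder wire standing on end, 54 mm diameter, 44 mm high, origin at the centre of its underside. Stands between strip and tester.
- driver: Bystander: screwdriver lying between strip and tester, under 40 mm high.
- carton: Bystander: closed cardboard carton, 70 x 60 x 60 mm (x, y, z), beyond the spool. Origin: centre of its underside.

How it is judged:
By the outcome, as a careful person would: the job done as asked, in the order asked, and still so for the second after the job is handed in, with the robot touching nothing.
It also fails if it takes over 61 s, if anything falls off the work surface, if the arm or the gripper's body presses on something with over 40 N, if the wrist force passes 120 N, or if a joint passes its speed limit or range.

ROBOT

A 6-joint arm with a two-finger parallel gripper is mounted at the origin on the work surface. World frame = base frame: x ahead of the robot, y to its left, z up, the work surface at z = 0. Lengths are in m, angles in degrees, forces in N, time in s.
With the tool pointing down it reaches from about 0.25 to 0.8 m from the base axis. Payload 3.9 kg.
Tool frame: the origin (TCP) lies midway between the tips of the shut fingers; the grasp point (between the pads) lies manip.tcp_to_grasp behind it (manip.tcp_to_grasp is the distance from the TCP to the grasp point, in m); z points along the fingers, y is the line along which they close (so a half turn about z gives the same grasp; the last joint's range is limited). The gripper opens to 85 mm and grips with 20 to 120 N. Pads are 22 mm wide; open, the fingers measure 114 mm over their backs; the gripper's body (76 mm by 85 mm) begins 54 mm behind the grasp point. The pads swing forward as they close: fully open they stand 13 mm farther back than shut.
Start: joints at [63.426, 14.897, -7.913, 67.191, 0, 90], TCP at [0.235, 0.47, 0.231] pointing down, gripper open.
Joint ranges: [-159.42, 159.42], [-47.68, 98.78], [-73.54, 78.23], [-108.79, 121.32], [-90, 84.71], [-180, 180]. Speed limits (degrees/s): [147.25, 147.25, 180, 180, 180, 180].

INTERFACE

Orientations are given as a 3x3 rotation matrix whose columns are the frame's x, y, z axes.
In Python, from plant import manip gives the robot as it stands.
- The arm moves only by the tool step_arm, never from a script. Its argument "series" is a list of rows, each a list of 3 entries, a list of its own where there are three numbers: the gripper's target within -1 to 1 (shut at 1, half-way at 0, fully open at -1), then the shift along the tool's x, y, z in units of 50 mm (1.0 is 50 mm), then the turn, a rotation vector about the tool's x, y, z in units of 8 degrees (1.0 is 8 degrees). A call has 1 to 8 rows; each row is the pose to reach, as a shift and turn from the pose commanded when the call began, along the tool's axes at that moment; what a row does not reach only later rows make up. A row lasts 1/10 s, in which the tool goes at most 50 mm and 8.59 degrees, less where a joint would pass 70% of its speed; a pose out of reach is approached as far as the arm can. A call with a gripper value outside its range is refused whole. The fingers move at their own pace and stop on an object; "grip_force" is the grip in N (left out, the last holds). Time passes only in rows, so rows that repeat a pose let the fingers close. It gives the time, the measured TCP pose, the force, the opening and the grip force at its end, in the units of the state.
- manip.state(): the state, without advancing time (a new reading comes with each control period).
- manip.camera(name): name is "scene" or "top"; returns a dict with "img" (420x560x3 uint8, red, green, blue), "fx", "fy", "cx", "cy" (pixels), "R" (3x3) and "t" (3): a world point X has camera coordinates R X + t. Camera axes: x right, y down, z forward; pixel columns grow to the right and rows downward; lengths in m; the calibration is good to about 2 mm. A picture is of the moment at which its call begins. There is no depth.
- manip.sign_off(): hands the job in; it is judged then, once.
The state is a dict: "t": time; "joint_positions": joint angles; "qd": joint speeds; "joint_efforts": joint torques, N m; "eef_pos": TCP position; "tcp_rot": TCP orientation; "force": force on the tool from outside, world axes, zero at the start; "torque": the same for the moment, N m; "opening": finger opening in m; "gripper_force": force on a finger pad.
Only numpy, scipy, OpenCV 4.12 (cv2) and the standard library are available. Lean on these libraries where they do the work, as an engineer would, in place of code of your own. Each camera call takes 0.05 s, during which the arm holds its last target. There are 200 camera calls.

## Working session

There is one attempt and no reset: what is moved stays moved. The work goes in short steps, Python scripts to look and compute and a tool call to move; the robot and the scene stay as the last step left them, time stands still between calls to the robot, and variables do not carry over. Pictures are saved under pics/ and viewed, at most 13 in all, crops included, and the job is handed in when it is done.

Besides the shell and the picture viewer there is one more tool, called by a JSON object that holds its "fn" and its "kwargs". step_arm: Moves the arm, as the interface text tells. Its arguments: {"type":"object","properties":{"series":{"type":"array"},"grip_force":{"type":"number"}},"required":["series"]}

```bash
mkdir -p pics && python3 - <<'E'
from plant import manip
import cv2,pickle
for n in("top","scene"):
    c=manip.camera(n); cv2.imwrite(f"pics/{n}0.png",cv2.resize(c["img"][:,:,::-1],(800,600),interpolation=cv2.INTER_CUBIC)); pickle.dump(c,open(n+".pkl","wb"))
    print(n,c["fx"],c["cx"],c["cy"],c["R"],c["t"])
s=manip.state();print(s, manip.tcp_to_grasp)
E
```

```text
top 475.842757421516 274.5027001416601 197.68711122122338 [[ 0.0050268  -0.9999851  -0.00212958]
 [-0.99537785 -0.00479938 -0.09591611]
 [ 0.09590446  0.00260189 -0.99538714]] [0.02647325 0.55778317 0.94248146]
scene 475.99817365045544 282.4914404111898 198.83780361727364 [[-0.89057574  0.45482808 -0.00250217]
 [ 0.30112116  0.5854692  -0.7526964 ]
 [-0.34088252 -0.67108661 -0.65836302]] [ 0.48952015 -0.0997982   1.21067365]
{'t': 0.1, 'joint_positions': array([ 6.34290849e+01,  1.49325959e+01, -7.97730202e+00,  6.71924586e+01,
       -1.76445853e-03,  9.00020717e+01]), 'qd': array([-0.09495858, -0.06969511,  0.22348502,  0.0267714 ,  0.06212649,
       -0.00159271]), 'joint_efforts': array([ 5.65690498e-04, -4.06507301e+01,  2.54527384e+01,  1.00577337e-02,
        3.45219473e-05,  8.49954517e-06]), 'eef_pos': array([0.23456682, 0.46899158, 0.23054946]), 'tcp_rot': array([[-8.94365266e-01,  4.47336758e-01, -7.71548266e-04],
       [ 4.47337422e-01,  8.94363815e-01, -1.61154878e-03],
       [-3.08601560e-05, -1.78645567e-03, -9.99998404e-01]]), 'force': array([ 0.48432435, -0.0745551 , -0.54237303]), 'torque': array([ 0.01156541, -0.00416392, -0.00331753]), 'gripper_force': 0.0, 'opening': 0.08538472141434138} 0.0187
```

View pics/top0.png

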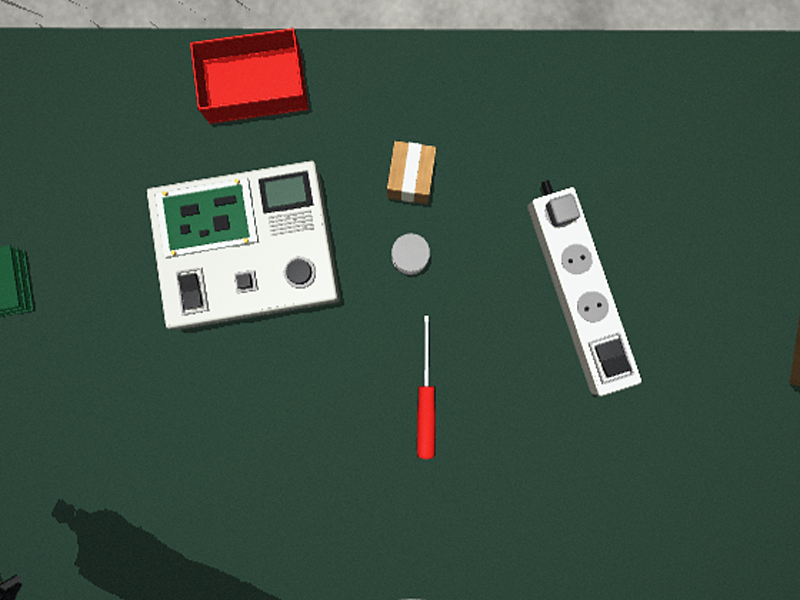

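View pics/scene0.png

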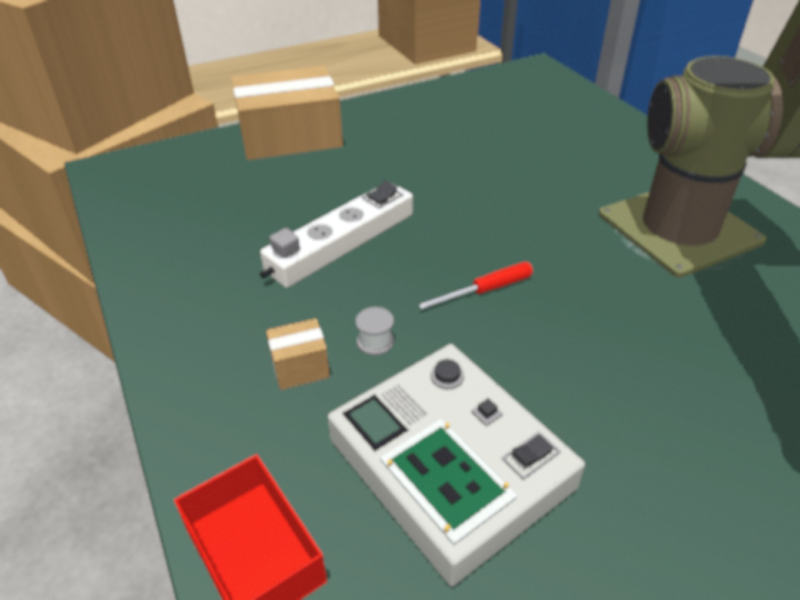

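The top view shows the tester with its rocker at (190,292), the square key in the middle at (245,281) and the round button at the right (300,271). The strip's rocker is at about (613,357). In the scene view the same parts are unobstructed: strip rocker (383,192), round button (447,372), tester rocker (533,452). I'll enlarge both areas.

```bash
python3 - <<'E'
import cv2,pickle,numpy as np
im=pickle.load(open("top.pkl","rb"))["img"][:,:,::-1]
a=im[105:235,100:245]; b=im[125:285,360:455]
A=cv2.resize(a,None,fx=4,fy=4,interpolation=cv2.INTER_CUBIC);B=cv2.resize(b,None,fx=3.7,fy=3.7,interpolation=cv2.INTER_CUBIC)
cv2.imwrite("pics/tA.png",A);cv2.imwrite("pics/tB.png",B);print(A.shape,B.shape)
E
```

```text
(520, 580, 3) (592, 352, 3)
```

View pics/tA.png

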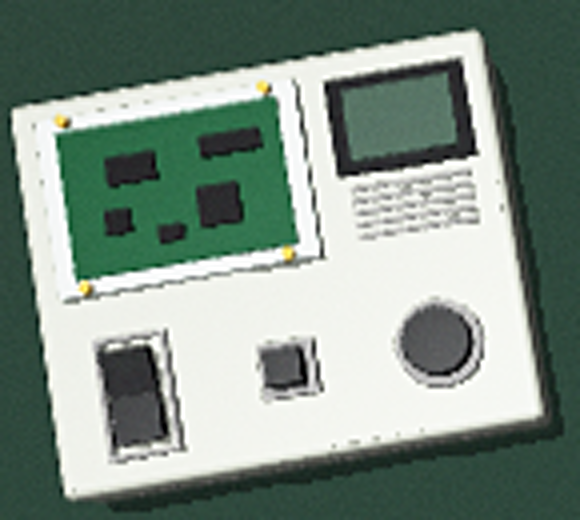

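View pics/tB.png

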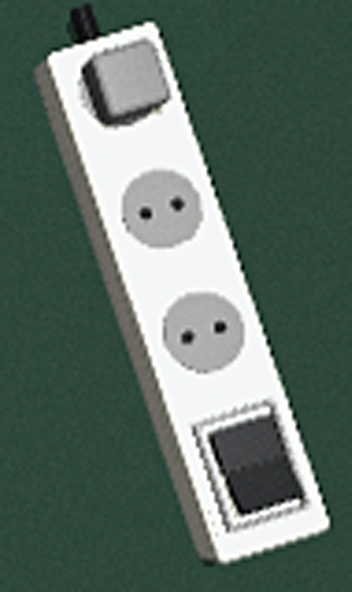

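The enlarged crops show the tester's top corners at about (68,497), (545,413), (14,107) and (480,33), and the round button's face at (437,340). The strip's top corners are at (215,563), (329,524), (48,62) and (156,22). Next I fit both poses.

```bash
cat > h.py <<'E'
import pickle,numpy as np
from scipy.optimize import least_squares
def proj(c,X):
    p=np.atleast_2d(X)@np.array(c["R"]).T+c["t"]; return np.c_[c["fx"]*p[:,0]/p[:,2]+c["cx"],c["fy"]*p[:,1]/p[:,2]+c["cy"]]
def unproj(c,uv,z):
    R=np.array(c["R"]);d=R.T@[(uv[0]-c["cx"])/c["fx"],(uv[1]-c["cy"])/c["fy"],1];o=-R.T@c["t"];return o+d*(z-o[2])/d[2]
def W(p,L):
    c,s=np.cos(p[2]),np.sin(p[2]);L=np.atleast_2d(L).astype(float);return np.c_[p[0]+c*L[:,0]-s*L[:,1],p[1]+s*L[:,0]+c*L[:,1],L[:,2]]
def fit(c,L,uv,p0):
    r=least_squares(lambda p:(proj(c,W(p,L))-uv).ravel(),p0);return r.x,r.fun.reshape(-1,2).round(1)
E
python3 - <<'E'
from h import *
T=pickle.load(open("top.pkl","rb"));S=pickle.load(open("scene.pkl","rb"))
g=lambda a,f,o:(np.array(a,float)+.5)/f-.5+o
Lt=np.array([[-.1,.12,.06],[-.1,-.12,.06],[.1,.12,.06],[.1,-.12,.06],[-.055,-.075,.078]])
t,r=fit(T,Lt,g([(68,497),(545,413),(14,107),(480,33),(437,340)],4,[100,105]),[.5,.2,0]);print("tester",t,np.degrees(t[2]),r.tolist())
Ls=np.array([[-.145,.032,.044],[-.145,-.032,.044],[.145,.032,.044],[.145,-.032,.044]])
s,r=fit(T,Ls,g([(215,563),(329,524),(48,62),(156,22)],3.7,[360,125]),[.5,-.2,0]);print("strip",s,np.degrees(s[2]),r.tolist())
np.save("poses.npy",[t,s])
# points. rocker -x half raised at .5: 17mm from pivot
mo=W(s,[-.1-.017*np.cos(.5),0,.0515+.017*np.sin(.5)]);mn=W(s,[-.117,0,.054]);print("master off/on",mo,mn)
po=W(t,[-.055+.017*np.cos(.5),.075,.0675+.017*np.sin(.5)]);print("power",po,W(t,[-.038,.075,.07]))
print("round",W(t,[-.055,-.075,.078]),"square",W(t,[-.055,0,.078]))
for n,P in(("tester",W(t,Lt)),("strip",W(s,Ls)),("mo",mo),("po",po)): print(n,(proj(S,P)/.7).round(0).tolist())
E
```

```text
tester [0.60905647 0.23871197 0.1744763 ] 9.996755817605862 [[-1.0, 1.0], [0.8, 1.3], [-1.2, -0.5], [1.0, -1.9], [0.4, -0.1]]
strip [ 0.54714995 -0.24124086  0.30729743] 17.606845556551836 [[0.6, 0.9], [0.5, 1.6], [-0.9, -2.1], [-0.2, -0.5]]
master off/on [[ 0.43761448 -0.27600196  0.05965023]] [[ 0.43563087 -0.27663146  0.054     ]]
power [[0.55656447 0.30561551 0.07565023]] [[0.55861397 0.30597677 0.07      ]]
round [[0.56791094 0.15530306 0.078     ]] square [[0.5548915  0.22916438 0.078     ]]
tester [[585.0, 460.0], [450.0, 340.0], [451.0, 563.0], [324.0, 411.0], [446.0, 366.0]]
strip [[414.0, 194.0], [389.0, 180.0], [283.0, 267.0], [259.0, 249.0]]
mo [[389.0, 186.0]]
po [[521.0, 453.0]]
```

The top-view fit is symmetric, but the scene view disagrees with it by about 3 px. I'll enlarge the scene view and fit both cameras together.

```bash
python3 - <<'E'
import cv2,pickle,numpy as np
im=pickle.load(open("scene.pkl","rb"))["img"][:,:,::-1]
a=im[235:415,225:415]; b=im[120:205,175:295]
A=cv2.resize(a,None,fx=3,fy=3,interpolation=cv2.INTER_CUBIC);B=cv2.resize(b,None,fx=6,fy=6,interpolation=cv2.INTER_CUBIC)
cv2.imwrite("pics/sA.png",A);cv2.imwrite("pics/sB.png",B)
E
```

```text
(no output)
```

View pics/sA.png

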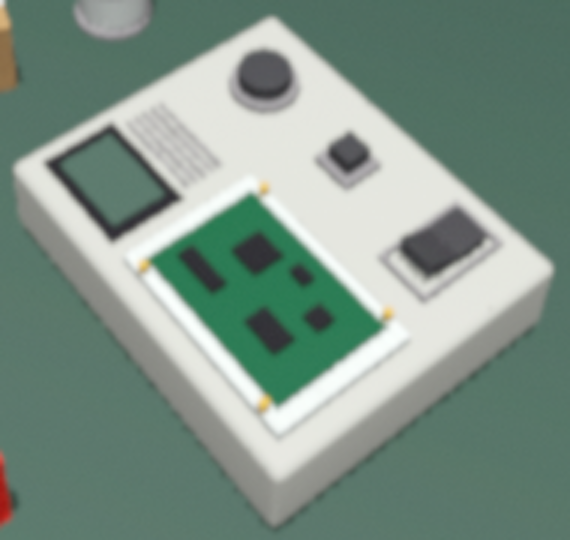

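View pics/sB.png

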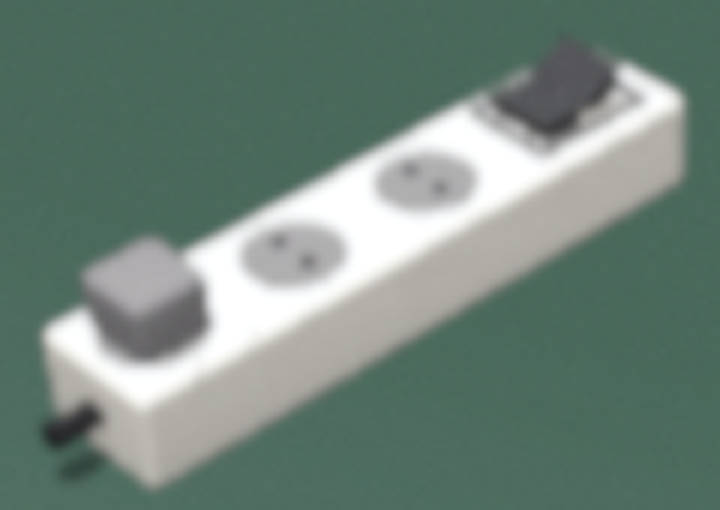

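The scene crops show the tester's top corners at (553,268), (272,16), (278,477) and (14,167), and the round face at (264,74). The strip's top corners are at (684,98), (620,60), (150,407) and (44,335), and its rocker's -x half is standing up with its outer edge running (567,40) to (615,80).

```bash
python3 - <<'E'
from h import *
T=pickle.load(open("top.pkl","rb"));S=pickle.load(open("scene.pkl","rb"))
g=lambda a,f,o:(np.array(a,float)+.5)/f-.5+o
Lt=np.array([[-.1,.12,.06],[-.1,-.12,.06],[.1,.12,.06],[.1,-.12,.06],[-.055,-.075,.078]])
Ls=np.array([[-.145,.032,.044],[-.145,-.032,.044],[.145,.032,.044],[.145,-.032,.044]])
ut=g([(68,497),(545,413),(14,107),(480,33),(437,340)],4,[100,105]);us=g([(215,563),(329,524),(48,62),(156,22)],3.7,[360,125])
vt=g([(553,268),(272,16),(278,477),(14,167),(264,74)],3,[225,235]);vs=g([(684,98),(620,60),(150,407),(44,335)],6,[175,120])
P=[]
for n,L,u,v in(("tester",Lt,ut,vt),("strip",Ls,us,vs)):
    for nm,wu,wv in(("top",1,0),("scene",0,1),("both",1,1)):
        r=least_squares(lambda p:np.r_[wu*(proj(T,W(p,L))-u).ravel(),wv*(proj(S,W(p,L))-v).ravel()],[.55,0,.2])
        print(n,nm,r.x[:2].round(4),np.degrees(r.x[2]).round(2),r.fun.round(1).tolist())
    P.append(r.x)
np.save("poses.npy",P);t,s=P
print("round by top/scene",unproj(T,ut[4],.078),unproj(S,vt[4],.078))
print("master off/pivot",W(s,[[-.117,0,.054],[-.1-.017*np.cos(.5),0,.0597],[-.1,0,.0515]]).round(4).tolist())
print("power",W(t,[[-.038,.075,.07],[-.055+.017*np.cos(.5),.075,.0757]]).round(4).tolist());print("round,sq",W(t,[[-.055,-.075,.078],[-.055,0,.078]]).round(4).tolist())
print("pivots seen: power",unproj(T,g([135,397],4,[100,105]),.0675),W(t,[-.055,.075,.0675]),"master",unproj(T,g([257,465],3.7,[360,125]),.0515))
E
```

```text
tester top [0.6091 0.2387] 10.0 [-1.0, 1.0, 0.8, 1.3, -1.2, -0.5, 1.0, -1.9, 0.4, -0.1, 0.0, -0.0, -0.0, -0.0, -0.0, 0.0, -0.0, -0.0, -0.0, -0.0]
tester scene [0.6096 0.242 ] 10.23 [-0.0, 0.0, -0.0, 0.0, -0.0, -0.0, -0.0, -0.0, -0.0, -0.0, 1.8, -0.4, 0.0, -1.0, -0.3, 2.3, -1.9, -0.9, 0.2, -2.0]
tester both [0.6092 0.2404] 10.13 [-1.7, 1.0, 0.1, 1.1, -2.2, -0.4, 0.0, -2.1, -0.5, -0.3, 1.4, -1.1, -0.1, -1.6, -0.8, 1.2, -2.0, -1.7, 0.0, -2.7]
strip top [ 0.5471 -0.2412] 17.61 [0.6, 0.9, 0.5, 1.6, -0.9, -2.1, -0.2, -0.5, 0.0, -0.0, -0.0, -0.0, -0.0, -0.0, -0.0, -0.0]
strip scene [ 0.546  -0.2338] 16.41 [-0.0, 0.0, -0.0, 0.0, -0.0, -0.0, -0.0, -0.0, 3.4, 1.5, -3.0, -2.1, -0.8, 0.5, 0.4, -0.4]
strip both [ 0.5462 -0.2396] 17.3 [-0.7, 1.4, -0.7, 2.3, -1.4, -1.8, -0.6, -0.1, 1.8, 0.0, -4.8, -3.4, -1.0, -0.6, -0.1, -1.2]
round by top/scene [0.56775951 0.15600718 0.078     ] [0.57153602 0.16248226 0.078     ]
master off/pivot [[0.4345, -0.2743, 0.054], [0.4365, -0.2737, 0.0597], [0.4507, -0.2693, 0.0515]]
power [[0.5586, 0.3076, 0.07], [0.5566, 0.3072, 0.0757]]
round,sq [[0.5683, 0.1569, 0.078], [0.5551, 0.2307, 0.078]]
pivots seen: power [0.54027941 0.3042508  0.0675    ] [[0.54187079 0.30457232 0.0675    ]] master [ 0.45297041 -0.27478407  0.0515    ]
```

The two fits agree within about 5 mm, and the pressing areas allow for that. Now I move towards the strip, closing the fingers and turning tool x along the strip.

```bash
cat > go.py <<'E'
import sys,numpy as np
from plant import manip
from scipy.spatial.transform import Rotation as Ro
x,y,z,yaw=map(float,sys.argv[1:5]);s=manip.state();R=s["tcp_rot"]
a=np.radians(yaw);G=np.array([[np.cos(a),np.sin(a),0],[np.sin(a),-np.cos(a),0],[0,0,-1]])
print("t",s["t"],"p",s["eef_pos"].round(4),"F",s["force"].round(1),"open",round(s["opening"],4),"q",s["joint_positions"].round(0))
print("shift",(R.T@([x,y,z]-s["eef_pos"])/.05).round(2),"turn",(Ro.from_matrix(R.T@G).as_rotvec(degrees=True)/8).round(2))
E
python3 go.py .436 -.277 .13 17.5
```

```text
t 0.1 p [0.2346 0.469  0.2305] F [ 0.5 -0.1 -0.5] open 0.0854 q [63. 15. -8. 67. -0. 90.]
shift [-10.28 -11.54   2.03] turn [-1.000e-02  2.000e-02  1.699e+01]
```

{"fn": "step_arm", "kwargs": {"series": [[1,[-0.3,-0.35,0.05],[0,0,0.5]],[1,[-0.8,-0.9,0.1],[0,0,1.2]],[1,[-1.3,-1.5,0.2],[0,0,2.0]],[1,[-1.9,-2.1,0.3],[0,0,2.9]],[1,[-2.5,-2.8,0.4],[0,0,3.8]],[1,[-3.1,-3.5,0.5],[0,0,4.7]],[1,[-3.7,-4.2,0.6],[0,0,5.6]],[1,[-4.3,-4.8,0.7],[0,0,6.5]]], "grip_force": 40}}

```text
t: 0.9
eef_pos: [0.3191, 0.1566, 0.1959]
tcp_rot: [[-0.193, 0.981, -0.0], [0.981, 0.193, -0.0], [-0.0, -0.001, -1.0]]
force: [0.8, -0.1, 0.4]
opening: -0.0001
gripper_force: 0.0
```

```bash
python3 go.py .436 -.277 .13 17.5
```

```text
t 0.9 p [0.3191 0.1566 0.1959] F [ 0.8 -0.1  0.4] open -0.0001 q [ 26.  -1. -32.  59.  -0. 105.]
shift [-8.96  0.62  1.32] turn [-0.    0.   10.46]
```

{"fn": "step_arm", "kwargs": {"series": [[1,[-0.8,0.05,0.1],[0,0,1.0]],[1,[-1.6,0.1,0.2],[0,0,2.0]],[1,[-2.5,0.15,0.3],[0,0,3.0]],[1,[-3.4,0.2,0.4],[0,0,4.0]],[1,[-4.3,0.25,0.5],[0,0,5.0]],[1,[-5.2,0.3,0.6],[0,0,6.0]],[1,[-6.1,0.4,0.7],[0,0,7.0]],[1,[-6.9,0.5,0.8],[0,0,8.0]]]}}

```text
t: 1.7
eef_pos: [0.4126, -0.1767, 0.1559]
tcp_rot: [[0.798, 0.602, -0.0], [0.602, -0.798, 0.0], [-0.0, -0.0, -1.0]]
force: [0.6, 1.1, 0.8]
opening: 0.0001
gripper_force: 0.0
```

```bash
python3 go.py .436 -.277 .09 17.5
```

```text
t 1.7 p [ 0.4126 -0.1767  0.1559] F [0.6 1.1 0.8] open 0.0001 q [-23.  10. -26.  54.   0. 120.]
shift [-0.83  1.88  1.32] turn [-0.    0.    2.44]
```

{"fn": "step_arm", "kwargs": {"series": [[1,[-0.25,0.6,0.3],[0,0,0.7]],[1,[-0.5,1.2,0.7],[0,0,1.5]],[1,[-0.7,1.6,1.0],[0,0,2.1]],[1,[-0.83,1.88,1.2],[0,0,2.44]],[1,[-0.83,1.88,1.32],[0,0,2.44]],[1,[-0.83,1.88,1.32],[0,0,2.44]]]}}

```text
t: 2.3
eef_pos: [0.4357, -0.2733, 0.0894]
tcp_rot: [[0.951, 0.309, -0.002], [0.309, -0.951, 0.002], [-0.001, -0.003, -1.0]]
force: [0.4, 1.4, -0.8]
opening: 0.0001
gripper_force: 0.0
```

```bash
python3 go.py .436 -.277 .054 17.5 && python3 - <<'E'
from plant import manip
import cv2,numpy as np
a=manip.camera("top")["img"][190:300,370:470,::-1];b=manip.camera("scene")["img"][70:180,205:325,::-1]
f=lambda i:cv2.resize(i,(390,390*i.shape[0]//i.shape[1]),interpolation=cv2.INTER_CUBIC)
A,B=f(a),f(b);h=min(len(A),len(B));cv2.imwrite("pics/m1.png",np.hstack([A[:h],B[:h]]))
E
```

```text
t 2.3 p [ 0.4357 -0.2733  0.0894] F [ 0.4  1.4 -0.8] open 0.0001 q [-32.  20. -23.  47.   0. 130.]
shift [-0.02  0.07  0.71] turn [-0.02  0.01  0.06]
```

View pics/m1.png

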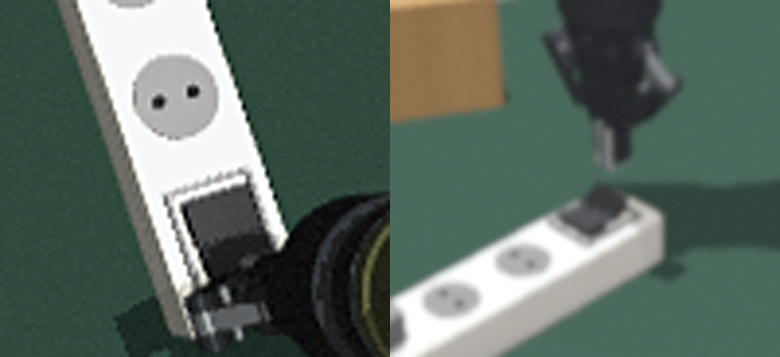

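The shut fingertips stand just over the raised half of the strip rocker: left panel around (225,300), right panel tips at (610,165) above the rocker at (600,200). I press straight down slowly.

{"fn": "step_arm", "kwargs": {"series": [[1,[0,0.04,0.15],[0,0,0]],[1,[0,0.04,0.3],[0,0,0]],[1,[0,0.04,0.4],[0,0,0]],[1,[0,0.04,0.5],[0,0,0]],[1,[0,0.04,0.58],[0,0,0]],[1,[0,0.04,0.64],[0,0,0]],[1,[0,0.04,0.68],[0,0,0]],[1,[0,0.04,0.7],[0,0,0]]]}}

```text
t: 3.2
eef_pos: [0.4369, -0.2763, 0.0551]
tcp_rot: [[0.952, 0.307, -0.001], [0.307, -0.952, -0.0], [-0.001, -0.0, -1.0]]
force: [-2.9, -0.1, 2.7]
opening: 0.0001
gripper_force: 1.6
```

{"fn": "step_arm", "kwargs": {"series": [[1,[0,0,0.02],[0,0,0]],[1,[0,0,0.03],[0,0,0]],[1,[0,0,0.04],[0,0,0]],[1,[0,0,0.04],[0,0,0]]]}}

```text
t: 3.6
eef_pos: [0.4372, -0.2763, 0.0539]
tcp_rot: [[0.952, 0.307, -0.0], [0.307, -0.952, -0.0], [-0.0, 0.0, -1.0]]
force: [-4.0, 0.6, 8.0]
opening: 0.0001
gripper_force: 4.2
```

{"fn": "step_arm", "kwargs": {"series": [[1,[0,0,0.015],[0,0,0]],[1,[0,0,0.025],[0,0,0]],[1,[0,0,0.025],[0,0,0]]]}}

```text
t: 3.9
eef_pos: [0.4373, -0.2763, 0.0538]
tcp_rot: [[0.952, 0.307, 0.0], [0.307, -0.952, -0.001], [0.0, 0.001, -1.0]]
force: [-6.1, 1.7, 17.6]
opening: -0.0002
gripper_force: 8.6
```

The fingers are on the hard stop: 0.0538 against the expected 0.054, with force climbing. Now I back straight up.

{"fn": "step_arm", "kwargs": {"series": [[1,[0,0,-0.1],[0,0,0]],[1,[0,0,-0.4],[0,0,0]],[1,[0,0,-1.0],[0,0,0]],[1,[0.1,-0.6,-1.7],[0,0,0]],[1,[0.3,-1.5,-2.2],[0,0,0]],[1,[0.5,-2.4,-2.4],[0,0,0]],[1,[0.6,-3.2,-2.4],[0,0,0.4]],[1,[0.7,-3.9,-2.4],[0,0,0.9]]]}}

```text
t: 4.7
eef_pos: [0.4113, -0.0779, 0.1727]
tcp_rot: [[0.983, 0.184, 0.003], [0.184, -0.983, 0.001], [0.003, -0.0, -1.0]]
force: [-0.1, -0.3, -0.0]
opening: -0.0
gripper_force: 0.0
```

```bash
python3 go.py .558 .306 .15 10 && python3 - <<'E'
from plant import manip
import cv2,numpy as np,pickle
c=manip.camera("top");pickle.dump(c,open("top2.pkl","wb"))
a=c["img"][190:300,370:470,::-1];b=manip.camera("scene")["img"][110:180,225:325,::-1]
f=lambda i:cv2.resize(i,(390,390*i.shape[0]//i.shape[1]),interpolation=cv2.INTER_CUBIC)
A,B=f(a),f(b);h=min(len(A),len(B));cv2.imwrite("pics/m2.png",np.hstack([A[:h],B[:h]]) if 0 else np.hstack([A,np.vstack([B,np.zeros((len(A)-len(B),390,3),np.uint8)])]))
E
```

```text
t 4.7 p [ 0.4113 -0.0779  0.1727] F [-0.1 -0.3 -0. ] open -0.0 q [-11.   7. -28.  56.   0. 159.]
shift [ 4.29 -7.01  0.47] turn [-0.   -0.02  0.07]
```

View pics/m2.png

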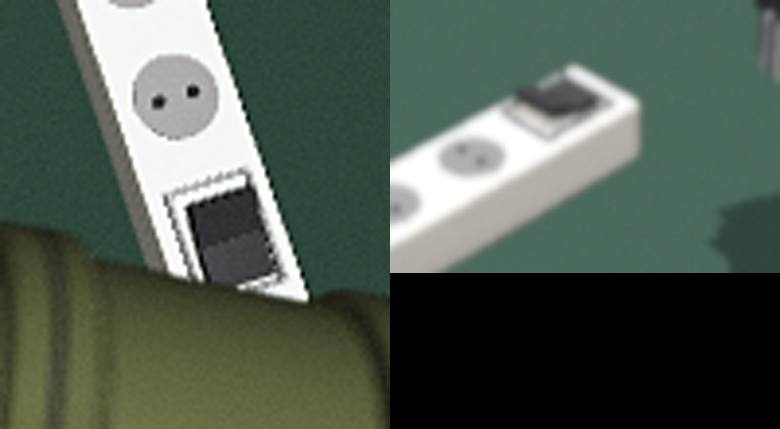

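The strip rocker is now on: its near half is level and its far half up, and the strip has not moved. At yaw 10° joint 6 would run out of range over the tester, so I use yaw 190°.

{"fn": "step_arm", "kwargs": {"series": [[1,[0.2,-0.4,0],[0,0,-0.9]],[1,[0.5,-0.9,0],[0,0,-1.9]],[1,[0.8,-1.4,0],[0,0,-2.9]],[1,[1.1,-1.9,0],[0,0,-3.9]],[1,[1.4,-2.4,0],[0,0,-4.9]],[1,[1.7,-2.9,0],[0,0,-5.9]],[1,[2.0,-3.4,0],[0,0,-6.9]],[1,[2.3,-3.8,0],[0,0,-7.9]]]}}

```text
t: 5.6
eef_pos: [0.4897, 0.1295, 0.1718]
tcp_rot: [[0.271, 0.963, 0.001], [0.963, -0.271, 0.001], [0.001, 0.001, -1.0]]
force: [-0.5, -0.4, -0.1]
opening: -0.0003
gripper_force: 0.0
```

```bash
python3 go.py .558 .306 .13 190
```

```text
t 5.6 p [0.4897 0.1295 0.1718] F [-0.5 -0.4 -0.1] open -0.0003 q [ 15.  15. -17.  58.   0. 120.]
shift [3.77 0.36 0.84] turn [ 1.000e-02 -0.000e+00 -1.446e+01]
```

{"fn": "step_arm", "kwargs": {"series": [[1,[0.4,0.05,0],[0,0,-0.95]],[1,[0.8,0.1,0],[0,0,-1.9]],[1,[1.2,0.1,0],[0,0,-2.9]],[1,[1.6,0.15,0],[0,0,-3.9]],[1,[2.0,0.2,0.1],[0,0,-4.9]],[1,[2.4,0.25,0.2],[0,0,-5.9]],[1,[2.8,0.3,0.3],[0,0,-6.9]],[1,[3.2,0.36,0.4],[0,0,-7.9]]]}}

```text
t: 6.4
eef_pos: [0.5513, 0.2776, 0.1513]
tcp_rot: [[-0.737, 0.676, 0.0], [0.676, 0.737, 0.001], [0.0, 0.001, -1.0]]
force: [0.0, -0.2, 0.0]
opening: 0.0004
gripper_force: 0.0
```

```bash
python3 go.py .557 .306 .105 190
```

```text
t 6.4 p [0.5513 0.2776 0.1513] F [ 0.  -0.2  0. ] open 0.0004 q [27. 26. -3. 61.  0. 69.]
shift [0.3  0.49 0.93] turn [ 0.01  0.   -6.57]
```

{"fn": "step_arm", "kwargs": {"series": [[1,[0.05,0.1,0],[0,0,-0.9]],[1,[0.1,0.2,0.1],[0,0,-1.9]],[1,[0.15,0.3,0.3],[0,0,-2.9]],[1,[0.2,0.4,0.5],[0,0,-3.9]],[1,[0.3,0.5,0.7],[0,0,-4.9]],[1,[0.3,0.5,0.85],[0,0,-5.8]],[1,[0.3,0.5,0.93],[0,0,-6.57]],[1,[0.3,0.5,0.93],[0,0,-6.57]]]}}

```text
t: 7.2
eef_pos: [0.5564, 0.305, 0.1042]
tcp_rot: [[-0.986, -0.168, -0.001], [-0.168, 0.986, -0.0], [0.001, -0.0, -1.0]]
force: [-0.5, 0.1, -0.2]
opening: 0.0
gripper_force: 0.0
```

```bash
python3 go.py .557 .306 .07 190 && python3 - <<'E'
from plant import manip
import cv2,numpy as np
a=manip.camera("top")["img"][140:240,95:195,::-1];b=manip.camera("scene")["img"][255:355,310:410,::-1]
f=lambda i:cv2.resize(i,(390,390),interpolation=cv2.INTER_CUBIC)
cv2.imwrite("pics/p1.png",np.hstack([f(a),f(b)]))
E
```

```text
t 7.2 p [0.5564 0.305  0.1042] F [-0.5  0.1 -0.2] open 0.0 q [29. 30. -4. 56.  0. 19.]
shift [-0.02  0.02  0.68] turn [-0.   -0.01 -0.04]
```

View pics/p1.png

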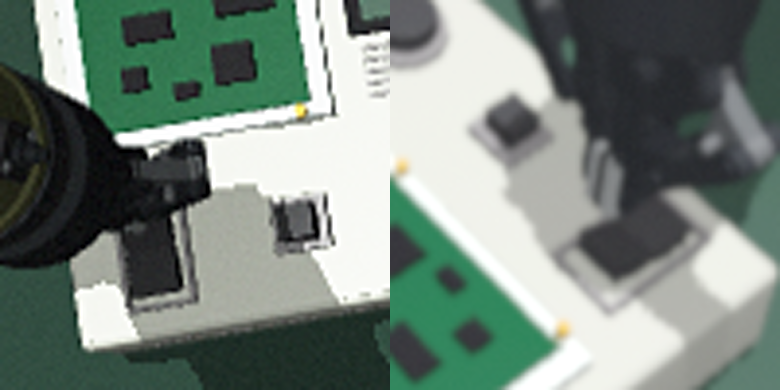

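The tips are over the rocker's far half: left panel about (195,175), right panel tip at (607,210) above the rocker. I'll check the tip's projection against its calibrated pose.

```bash
python3 - <<'E'
from h import *
S=pickle.load(open("scene.pkl","rb"));T=pickle.load(open("top.pkl","rb"));t=np.load("poses.npy")[0]
k=lambda c,o,X:((proj(c,X)-o)*3.9).round(0).tolist()
for n,X in(("tip",[.5564,.305,.1042]),("tip at .07",[.5564,.305,.07]),("rocker on-end,pivot,-end",W(t,[[-.032,.075,.077],[-.055,.075,.0675],[-.079,.075,.07]]))):
    print(n,"scene(+390)",k(S,[310,255],X),"top",k(T,[95,140],X))
E
```

```text
tip scene(+390) [[222.0, 198.0]] top [[127.0, 209.0]]
tip at .07 scene(+390) [[212.0, 248.0]] top [[148.0, 217.0]]
rocker on-end,pivot,-end scene(+390) [[203.0, 252.0], [240.0, 237.0], [281.0, 205.0]] top [[137.0, 199.0], [149.0, 246.0], [155.0, 293.0]]
```

Consistent. Press down.

{"fn": "step_arm", "kwargs": {"series": [[1,[0,0.02,0.2],[0,0,0]],[1,[0,0.02,0.35],[0,0,0]],[1,[0,0.02,0.45],[0,0,0]],[1,[0,0.02,0.53],[0,0,0]],[1,[0,0.02,0.6],[0,0,0]],[1,[0,0.02,0.65],[0,0,0]],[1,[0,0.02,0.68],[0,0,0]],[1,[0,0.02,0.69],[0,0,0]]]}}

```text
t: 8.1
eef_pos: [0.5564, 0.3067, 0.0714]
tcp_rot: [[-0.986, -0.168, 0.001], [-0.168, 0.986, 0.001], [-0.001, 0.001, -1.0]]
force: [1.7, -0.0, 2.6]
opening: -0.0004
gripper_force: 1.6
```

{"fn": "step_arm", "kwargs": {"series": [[1,[0,0,0.02],[0,0,0]],[1,[0,0,0.04],[0,0,0]],[1,[0,0,0.055],[0,0,0]],[1,[0,0,0.065],[0,0,0]],[1,[0,0,0.065],[0,0,0]]]}}

```text
t: 8.6
eef_pos: [0.5565, 0.3068, 0.0699]
tcp_rot: [[-0.986, -0.168, 0.002], [-0.168, 0.986, 0.001], [-0.002, 0.001, -1.0]]
force: [-0.4, -1.3, 13.4]
opening: 0.0003
gripper_force: 6.7
```

This is the hard stop: 0.0699, 13 N. I back up and move over the round button, well above the square key.

{"fn": "step_arm", "kwargs": {"series": [[1,[0,0,-0.1],[0,0,0]],[1,[0,0,-0.4],[0,0,0]],[1,[0,0,-0.9],[0,0,0]],[1,[0,-0.4,-1.3],[0,0,0]],[1,[0.1,-1.1,-1.4],[0,0,0]],[1,[0.2,-1.8,-1.4],[0,0,0]],[1,[0.25,-2.5,-1.4],[0,0,0]],[1,[0.25,-2.9,-1.4],[0,0,0]]]}}

```text
t: 9.4
eef_pos: [0.5656, 0.1588, 0.1366]
tcp_rot: [[-0.986, -0.167, -0.005], [-0.167, 0.986, -0.001], [0.005, -0.0, -1.0]]
force: [-1.4, 1.0, 0.0]
opening: 0.0001
gripper_force: 0.0
```

```bash
python3 go.py .569 .158 .09 190 && python3 - <<'E'
from plant import manip
import cv2,numpy as np
a=manip.camera("top")["img"][140:240,95:235,::-1];b=manip.camera("scene")["img"][225:355,270:410,::-1]
f=lambda i:cv2.resize(i,(390,390*i.shape[0]//i.shape[1]),interpolation=cv2.INTER_CUBIC)
A,B=f(a),f(b);h=min(len(A),len(B));cv2.imwrite("pics/p2.png",np.hstack([np.vstack([A,np.zeros((len(B)-len(A),390,3),np.uint8)]),B]))
E
```

```text
t 9.4 p [0.5656 0.1588 0.1366] F [-1.4  1.   0. ] open 0.0001 q [16. 24. -9. 58.  0.  6.]
shift [-0.07 -0.03  0.93] turn [-0.   -0.04 -0.05]
```

View pics/p2.png

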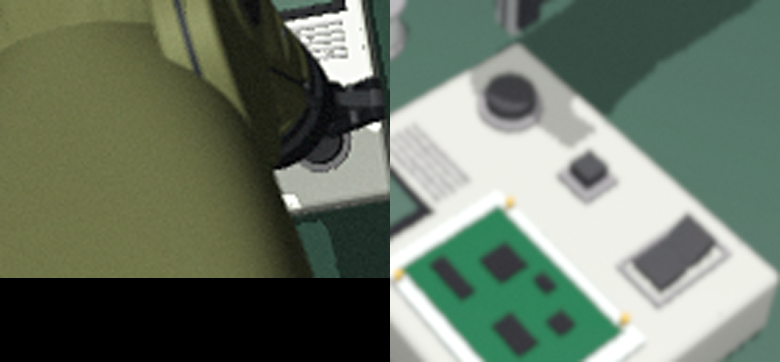

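The tester rocker is on (its near half is now up) and the tips stand over the round button, at (510,20) above the button at (510,100) in the right panel. Now I press it.

{"fn": "step_arm", "kwargs": {"series": [[1,[0,-0.05,0.3],[0,0,0]],[1,[0,-0.07,0.7],[0,0,0]],[1,[0,-0.07,1.0],[0,0,0]],[1,[0,-0.07,1.15],[0,0,0]],[1,[0,-0.07,1.25],[0,0,0]],[1,[0,-0.07,1.3],[0,0,0]],[1,[0,-0.07,1.35],[0,0,0]],[1,[0,-0.07,1.38],[0,0,0]]]}}

```text
t: 10.3
eef_pos: [0.5683, 0.1584, 0.0698]
tcp_rot: [[-0.986, -0.168, -0.0], [-0.168, 0.986, 0.001], [-0.0, 0.001, -1.0]]
force: [-6.4, -0.1, 15.8]
opening: 0.0002
gripper_force: 7.9
```

Fully down (0.0698, 16 N). I hold it for 0.8 s, then release.

{"fn": "step_arm", "kwargs": {"series": [[1,[0,0,0],[0,0,0]],[1,[0,0,0],[0,0,0]],[1,[0,0,0],[0,0,0]],[1,[0,0,0],[0,0,0]],[1,[0,0,0],[0,0,0]],[1,[0,0,0],[0,0,0]],[1,[0,0,0],[0,0,0]],[1,[0,0,0],[0,0,0]]]}}

```text
t: 11.1
eef_pos: [0.5683, 0.1583, 0.07]
tcp_rot: [[-0.986, -0.168, 0.0], [-0.168, 0.986, 0.001], [-0.0, 0.001, -1.0]]
force: [-3.8, 1.7, 6.5]
opening: 0.0002
gripper_force: 3.6
```

{"fn": "step_arm", "kwargs": {"series": [[1,[0,0,-0.05],[0,0,0]],[1,[0,0,-0.3],[0,0,0]],[1,[0,0,-0.8],[0,0,0]],[1,[0,0,-1.5],[0,0,0]],[1,[0,0,-2.2],[0,0,0]],[1,[0.6,0,-2.7],[0,0,0]],[1,[1.3,0,-2.9],[0,0,0]],[1,[2.0,-0.3,-2.9],[0,0,0]]]}}

```text
t: 11.9
eef_pos: [0.4741, 0.1272, 0.2168]
tcp_rot: [[-0.986, -0.169, 0.007], [-0.169, 0.986, 0.002], [-0.007, 0.0, -1.0]]
force: [0.2, -0.5, -0.1]
opening: -0.0
gripper_force: 0.0
```

{"fn": "step_arm", "kwargs": {"series": [[1,[0.5,-0.4,0],[0,0,0]],[1,[0.9,-0.9,0],[0,0,0]],[1,[1.2,-1.5,0],[0,0,0]],[1,[1.3,-2.0,0],[0,0,0]],[1,[1.3,-2.3,0],[0,0,0]],[1,[1.3,-2.3,0],[0,0,0]],[1,[1.3,-2.3,0],[0,0,0]]]}}

```text
t: 12.6
eef_pos: [0.4284, 0.0019, 0.2145]
tcp_rot: [[-0.986, -0.167, 0.002], [-0.167, 0.986, 0.0], [-0.002, -0.0, -1.0]]
force: [0.3, 0.4, 0.6]
opening: -0.0003
gripper_force: 0.0
```

```bash
python3 - <<'E'
from plant import manip
import cv2
c=manip.camera("scene");cv2.imwrite("pics/end.png",cv2.resize(c["img"][100:400,120:420,::-1],(600,600),interpolation=cv2.INTER_CUBIC))
s=manip.state();print(s["t"],s["eef_pos"],s["force"],abs(s["qd"]).max())
E
```

```text
12.65 [0.428224   0.00226943 0.2142798 ] [-0.11649602 -0.76426656 -0.42490284] 0.8029004749491736
```

View pics/end.png

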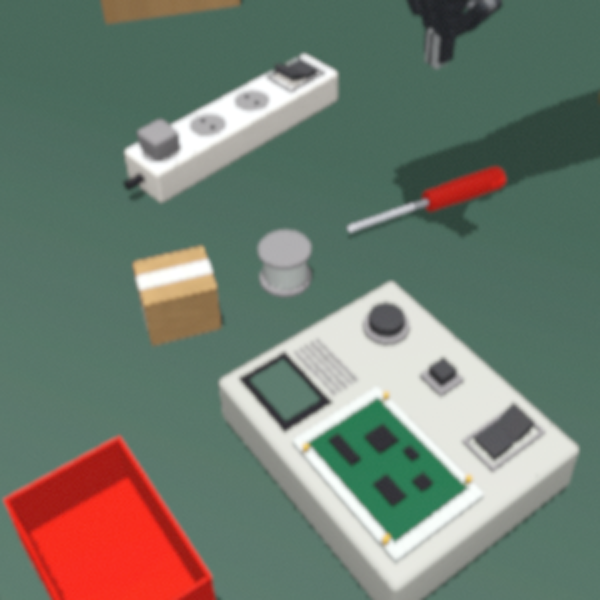

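The final picture shows both rockers on: strip rocker at (297,70), tester rocker at (505,430). The round button is up at (386,320), and the spool, driver, carton and strip are undisturbed with the hand clear. Force stayed above 5 N in the readings at the start and end of the hold, with the tip at the bottom of the button's travel. I'm handing it in.

```bash
python3 -c "
from plant import manip
print(manip.sign_off())"
```

```text
the job is handed in; nothing more can be done
None
```

I switched the strip on, then the tester, held the round button fully down for about a second and released it; the hand is clear and the job is handed in (the sign-off returned no verdict).

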